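Clear and zero the clay scale

TASK

Clear the bench scale by moving both dry clay offcuts from its pan into the grey scrap bin, then take the wooden stylus out of its block and, with its tip, press the recessed zero button (yellow ring on the sloping panel) right in and hold it in for about a second. Afterwards stand the stylus back in its block, all the way down, and leave the button released; never press the other button (grey ring), and do not disturb the bisque bowl and the blue mug.

Things in the scene. Friction and masses are not known exactly. Their poses are not given: they have to be found in the camera images.
- scale: white electronic bench scale, fixed, 245 (x) x 220 (y) x 92 mm high. Origin under its centre on the table. Its steel pan (170 x 210 mm) is its highest part; the sloping panel with display and two recessed buttons fills its front, 90 mm to -x of the origin; it stands turned, the panel facing the robot's right (-x and -y).
- pan (a point): centre of the top of the scale's pan, 92 mm above the table; x, y along the scale's
- zero_top (a point): face of the zero button, 20 mm wide, 20 mm deep in a round hole of 22 mm in the scale's sloping panel. Point: centre of the button's face, moves with it. z points out square to the panel, 40 degrees from vertical, leaning to the scale's front (-x); y is the scale's y. Yellow ring, 37 mm across, round the hole's mouth; 70 mm to -y of the panel's middle.
- zero (a joint): travel of the zero button: 0 out, 0.006 m fully in; a spring returns it; about 5 N fully in
- power_top (a point): face of the power button, NOT to be pressed, 20 mm wide, 20 mm deep in a round hole of 22 mm in the scale's sloping panel. Point: centre of the button's face, moves with it. z points out square to the panel, 40 degrees from vertical, leaning to the scale's front (-x); y is the scale's y. Grey ring; 70 mm to +y of the panel's middle.
- power (a joint): travel of the power button: 0 out, 0.006 m fully in
- offcut_a: block of bone-dry grey-brown clay, 70 (x) x 42 (y) x 42 mm high (a bump on its middle is 36 mm wide; the lower 34 mm is the full block), 0.15 kg or so, lying on the pan. Origin at the centre of its underside.
- offcut_b: a second such block, same sizes, also on the pan. Origin at the centre of its underside.
- bin: grey open plastic scrap bin, fixed, 180 x 180 x 90 mm high, walls and floor 5 mm. Origin under its centre. It may stand left or right.
- bin_in (a point): centre of the bin's inner floor, 5 mm above the table; axes as the bin
- block: dark wooden block, fixed, 90 x 90 x 85 mm high, with one upright hole through its middle. Origin under its centre. It stands on the other side from the bin.
- block_hole0 (a point): centre of the mouth of the block's hole, 85 mm above the table; the hole is 19 mm in diameter with a 2 mm chamfer
- stylus: wooden stylus of 145 mm: a red shaft of 12 mm diameter and 75 mm length, then a round pale handle of 30 mm diameter and 70 mm length with a red band. It hangs upright in the block, the handle's shoulder on the block's top. Origin at the shaft's tip (lower end), z along the stylus towards the handle. 50 g.
- stylus_tip (a point): the tip of the stylus shaft (same point as its origin); 10 mm above the table when the stylus is fully down in its block
- bowl: bystander: pale bisque bowl, 140 mm wide, 50 mm high, behind the bin or block on the left. Origin under its centre.
- mug: bystander: blue mug, 80 mm wide, 90 mm high, on the right. Origin under its centre.

How it is judged:
On the way, in this order (a step that is already met when the one before it is completed fails the run):
1. both offcuts lie in the scrap bin, let go (x of offcut_a in the frame of bin_in between -0.085 and 0.085 m and y of offcut_a in the frame of bin_in between -0.085 and 0.085 m and z of each of offcut_a, offcut_b in the frame of bin_in below 0.06 m and x of offcut_b in the frame of bin_in between -0.085 and 0.085 m and y of offcut_b in the frame of bin_in between -0.085 and 0.085 m and contact force between each of offcut_a, offcut_b and the fingers below 0.1 N), for 0.2 s.
2. the zero button is pressed right in (beyond 4.5 of 6 mm) by the stylus tip and held in for 0.6 s (value of joint zero above 0.0045 m and distance between stylus_tip and zero_top below 0.012 m), for 0.6 s.
At the end, for the whole second after the job is handed in: Both offcuts at rest inside the scrap bin, the stylus at rest upright (within 6 degrees) in the block's hole and down to its shoulder (within 5 mm), and the zero button sprung back out (within 1.5 mm) (x of offcut_a in the frame of bin_in between -0.085 and 0.085 m and y of offcut_a in the frame of bin_in between -0.085 and 0.085 m and z of each of offcut_a, offcut_b in the frame of bin_in below 0.06 m and x of offcut_b in the frame of bin_in between -0.085 and 0.085 m and y of offcut_b in the frame of bin_in between -0.085 and 0.085 m and linear speed of each of offcut_a, offcut_b, stylus below 0.02 m/s and horizontal distance between stylus_tip and block_hole0 below 0.009 m and angle between stylus's own z axis and vertical below 0.1 rad and z of stylus_tip in the frame of block_hole0 below -0.07 m and value of joint zero below 0.0015 m); the robot touches nothing.
It fails at once if the power button (grey ring) is pressed by more than 3 mm (value of joint power above 0.003 m).
It fails at once if the bowl is shifted by more than 30 mm (distance of bowl from where it was at the start of the episode above 0.03 m).
It fails at once if the mug is shifted by more than 30 mm (distance of mug from where it was at the start of the episode above 0.03 m).
It also fails if it takes over 72 s, if anything falls off the work surface, if the arm or the gripper's body presses on something with over 40 N, if the wrist force passes 120 N, or if a joint passes its speed limit or range.

ROBOT

A 7-joint arm with a two-finger parallel gripper is mounted at the origin on the work surface. World frame = base frame: x ahead of the robot, y to its left, z up, the work surface at z = 0. Lengths are in m, angles in rad, forces in N, time in s.
With the tool pointing down it reaches from about 0.425 to 0.875 m from the base axis. Payload 4.7 kg.
Tool frame: the origin (TCP) lies on the centre line of the jaws, within the pads' length; the fingertips stand 19 mm ahead of it and the grasp point (between the pads) is the TCP; x points along the fingers, z is the direction in which the jaws open and shut, and the axes are right-handed (so a half turn about x gives the same grasp; the last joint's range is limited). The gripper opens to 87 mm and grips with 3 to 60 N. Pads are 19 mm wide; open, the fingers measure 117 mm over their backs; the gripper's body (75 mm by 190 mm) begins 51 mm behind the grasp point.
Start: joints at [1.245, 0.321, -0.07, 1.45, 0.023, 1.371, -0.057], TCP at [0.217, -0.613, 0.218] pointing down, gripper open.
Joint ranges: [-2.86, 2.86], [-0.3, 2.09], [-1.38, 1.24], [0.06, 2.45], [-1.56, 4.7], [0.09, 2.05], [-2.69, 2.69]. Speed limits (rad/s): [2.57, 2.57, 3.14, 3.14, 3.14, 3.14, 3.14].

INTERFACE

Orientations are given as a rotation vector (axis times angle).
In Python, from bench import get_state, get_image, camera_info, close_job gives the robot as it stands.
- The arm moves only by the tool jog_arm, never from a script. Its argument "targets" is a list of rows, each a list of 7 numbers: the turn, a rotation vector about the tool's x, y, z in degrees, then the shift along the tool's x, y, z in cm, then the finger opening in cm, from 0 to 8.7. In form: [[wx, wy, wz, tx, ty, tz, jaw], ...]. A call has 1 to 10 rows; each row shifts and turns the commanded pose from where the row before left it, along the tool's axes as they then stand; what a row does not reach is not made up. A row lasts 1/8 s, in which the tool goes at most 62.5 mm and 10.7 degrees, less where a joint would pass 70% of its speed; a pose out of reach is approached as far as the arm can. A call is refused whole if a number of a shift passes 6.25 or a number of a turn 10.7, either way. A call with a gripper value outside its range is refused whole. The fingers move at their own pace and stop on an object; "squeeze" is the grip in N (left out, the last holds). Time passes only in rows, so rows that do not move let the fingers close. It gives the time, the measured TCP pose, the force and the opening at its end, in the units of the state.
- get_state(): the state, without advancing time (a new reading comes with each control period).
- get_image(name): name is "scene" or "side" or "wrist"; returns (picture, depth): 480x640x3 uint8, red, green, blue; 480x640 float32, m along the optical axis (not along the pixel's ray), 0 where there is no reading.
- camera_info(name): a dict with "intrinsics" (3x3 intrinsics, pixels), "k1" (the pictures are not rectified: a ray, as slopes to the right and down, at radius r is drawn at 1 + k1 r^2 times it, then the intrinsics apply), "world_from_camera" (4x4, takes a point from camera to world coordinates); the wrist camera has in their place "mount" (4x4, takes a point from camera to tool coordinates, whose origin is the TCP and whose axes are the tool frame's). Camera axes: x right, y up, looking along -z (the intrinsics and any distortion apply to the point x, -y, -z); pixel columns grow to the right and rows downward; lengths in m; the calibration is good to about 2 mm. A picture is of the moment at which its call begins: read the wrist's pose just before it. camera_info takes no time and is no camera call.
- close_job(): hands the job in, once; it reports no verdict.
The state is a dict: "time": time; "joint_positions": joint angles; "qd": joint speeds; "joint_torque": joint torques, N m; "position": TCP position; "tool_rot": TCP orientation; "ft_force": force on the tool from outside, world axes, zero at the start; "torque": the same for the moment, N m; "grip_width": opening from 0.0 (shut) to 1.0 (fully open).
Only numpy, scipy, OpenCV 4.12 (cv2) and the standard library are available. Lean on these libraries where they do the work, as an engineer would, in place of code of your own. Each camera call takes 0.05 s, during which the arm holds its last target.

## Working session

There is one attempt and no reset: what is moved stays moved. The work goes in short steps, Python scripts to look and compute and a tool call to move; the robot and the scene stay as the last step left them, time stands still between calls to the robot, and variables do not carry over. Pictures are saved under pics/ and viewed, and the job is handed in when it is done.

Besides the shell and the picture viewer there is one more tool, called after "Emit:" as a command line: name --pt "numbers of a row" for each row, then --argument value for the rest. jog_arm: Moves the arm, as the interface text tells. Its arguments: {"type":"object","properties":{"targets":{"type":"array"},"squeeze":{"type":"number"}},"required":["targets"]}

```bash
ls; mkdir -p pics; cat > h.py <<'E'
import numpy as np, cv2
from bench import *
from scipy.spatial.transform import Rotation as R
def snap(n,tag):
    s=get_state(); im,d=get_image(n); cv2.imwrite(f'pics/{tag}.png',im[:,:,::-1]); np.savez(f'pics/{tag}.npz',im=im,d=d,p=s['position'],r=s['tool_rot'],cam=n)
    return s,im,d
def wfc(tag):
    z=np.load(f'pics/{tag}.npz'); n=str(z['cam']); c=camera_info(n)
    if n=='wrist':
        T=np.eye(4);T[:3,:3]=R.from_rotvec(z['r']).as_matrix();T[:3,3]=z['p'];M=T@np.array(c['mount'])
    else: M=np.array(c['world_from_camera'])
    return z,c,M
def ray(tag,u,v):
    z,c,M=wfc(tag);K=np.array(c['intrinsics'])
    q=cv2.undistortPoints(np.array([[[u,v]]],float),K,np.array([c['k1'],0,0,0.]))[0,0]
    d=np.array([q[0],-q[1],-1.]); return M[:3,3],M[:3,:3]@d
def dep(tag,u,v,w=1):
    z,c,M=wfc(tag);o,d=ray(tag,u,v)
    a=z['d'][int(v)-w:int(v)+w+1,int(u)-w:int(u)+w+1];a=a[a>0]
    return o+d*np.median(a) if a.size else None
def atz(tag,u,v,h):
    o,d=ray(tag,u,v); return o+d*(h-o[2])/d[2]
def cloud(tag):
    z,c,M=wfc(tag);K=np.array(c['intrinsics']);vv,uu=np.mgrid[0:480,0:640]
    q=cv2.undistortPoints(np.stack([uu,vv],-1).reshape(-1,1,2).astype(float),K,np.array([c['k1'],0,0,0.]))[:,0]
    dd=z['d'].reshape(-1); P=np.c_[q[:,0],-q[:,1],-np.ones(len(q))]*dd[:,None]
    W=(P@M[:3,:3].T+M[:3,3]).reshape(480,640,3); W[z['d']<=0]=np.nan
    return W,z['im']
def tri(*obs):
    A=np.zeros((3,3));b=np.zeros(3)
    for t,u,v in obs:
        o,d=ray(t,u,v);d=d/np.linalg.norm(d);P=np.eye(3)-np.outer(d,d);A+=P;b+=P@o
    x=np.linalg.solve(A,b); return x
E
python3 - <<'E'
from h import *
np.set_printoptions(precision=4,suppress=True)
for n in ['scene','side','wrist']:
    s,_,_=snap(n,n+'0'); print(n,camera_info(n))
print(get_state())
E
```

```text
pics
scene {'intrinsics': array([[527.9312,   0.    , 321.4719],
       [  0.    , 527.9312, 247.5908],
       [  0.    ,   0.    ,   1.    ]]), 'k1': 0.014769700648693599, 'world_from_camera': array([[ 0.4726, -0.7236,  0.5031,  1.1798],
       [ 0.8813,  0.3911, -0.2653, -0.3117],
       [-0.0048,  0.5687,  0.8225,  1.0752],
       [ 0.    ,  0.    ,  0.    ,  1.    ]])}
side {'intrinsics': array([[479.3968,   0.    , 322.8348],
       [  0.    , 479.3968, 237.9416],
       [  0.    ,   0.    ,   1.    ]]), 'k1': -0.1015503366083179, 'world_from_camera': array([[-0.989 ,  0.0865, -0.12  ,  0.4546],
       [-0.1477, -0.6157,  0.774 ,  0.8207],
       [-0.0069,  0.7832,  0.6217,  0.7373],
       [ 0.    ,  0.    ,  0.    ,  1.    ]])}
wrist {'intrinsics': array([[348.3385,   0.    , 318.6495],
       [  0.    , 348.3385, 235.6836],
       [  0.    ,   0.    ,   1.    ]]), 'k1': 0.02407735134473091, 'mount': array([[-0.0006,  0.2663, -0.9639, -0.166 ],
       [-0.0002,  0.9639,  0.2663,  0.073 ],
       [ 1.    ,  0.0003, -0.0005,  0.0006],
       [ 0.    ,  0.    ,  0.    ,  1.    ]])}
{'time': 0.15, 'joint_positions': array([ 1.2451,  0.3216, -0.0701,  1.4514,  0.0226,  1.3708, -0.0569]), 'qd': array([-0.0004, -0.0028, -0.0011, -0.0038, -0.0006,  0.0006, -0.0001]), 'joint_torque': array([  0.    , -49.1792,  -0.4048, -31.2877,  -0.064 ,   0.0404,
         0.0001]), 'position': array([ 0.2165, -0.6124,  0.2176]), 'tool_rot': array([ 0.9561,  1.3522, -0.9548]), 'ft_force': array([-0.284 ,  0.9518,  0.3818]), 'torque': array([ 0.0071, -0.0312, -0.0257]), 'grip_width': 1.0020150888677999}
```

View pics/scene0.png

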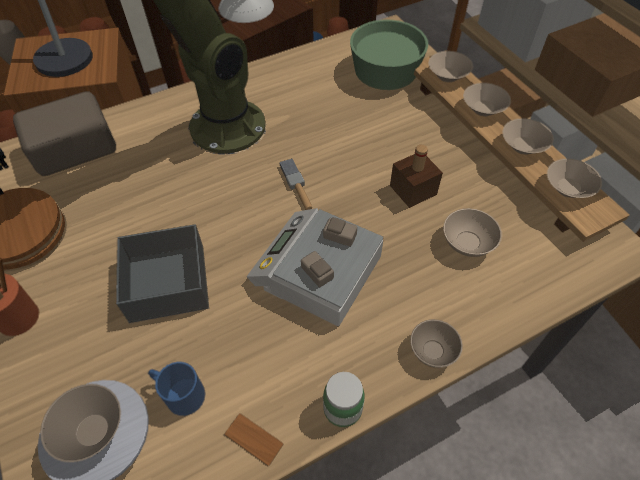

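View pics/side0.png

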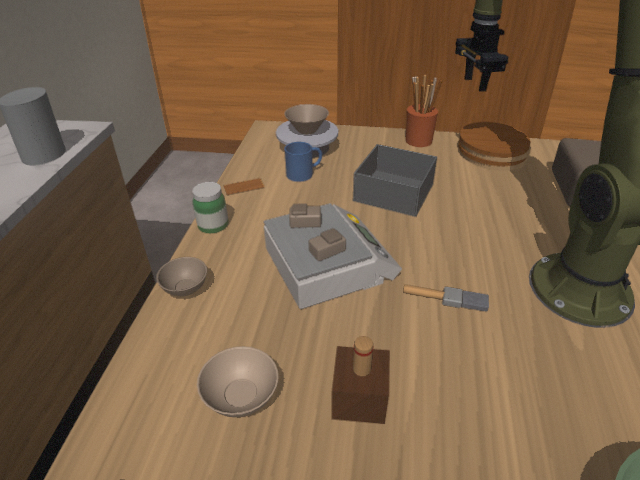

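View pics/wrist0.png

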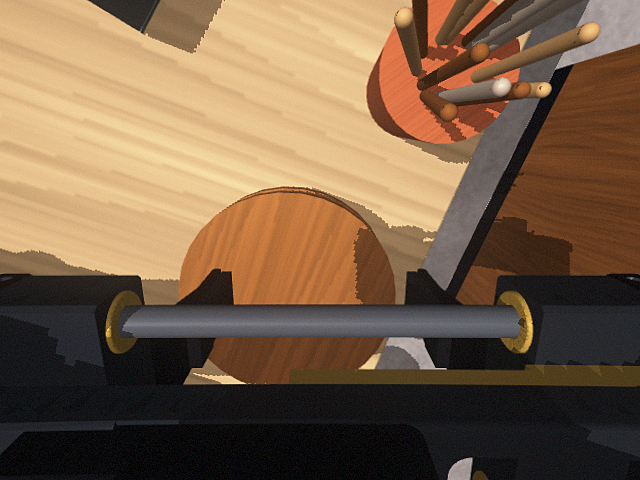

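The scene image shows the scale at about (320,262), with offcuts at (341,230) and (317,266). The bin is at (163,272), the block and stylus at (416,178), the bowl at (471,234) and the mug at (178,388). The yellow ring is at (266,263) and the grey ring at (296,221). Next I'll look at enlarged crops.

```bash
python3 - <<'E'
from h import *
a=cv2.imread('pics/scene0.png')[190:340,235:395]; b=cv2.imread('pics/side0.png')[190:320,250:410]
cv2.imwrite('pics/c1.png',cv2.resize(a,(640,600),interpolation=cv2.INTER_CUBIC)); cv2.imwrite('pics/c2.png',cv2.resize(b,(800,650),interpolation=cv2.INTER_CUBIC)[:600])
a=cv2.imread('pics/scene0.png')[135:215,380:460]; b=cv2.imread('pics/side0.png')[325:425,325:400]
cv2.imwrite('pics/c3.png',np.hstack([cv2.resize(a,(400,400),interpolation=cv2.INTER_CUBIC),cv2.resize(b,(300,400),interpolation=cv2.INTER_CUBIC)]))
E
```

```text
(no output)
```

View pics/c1.png

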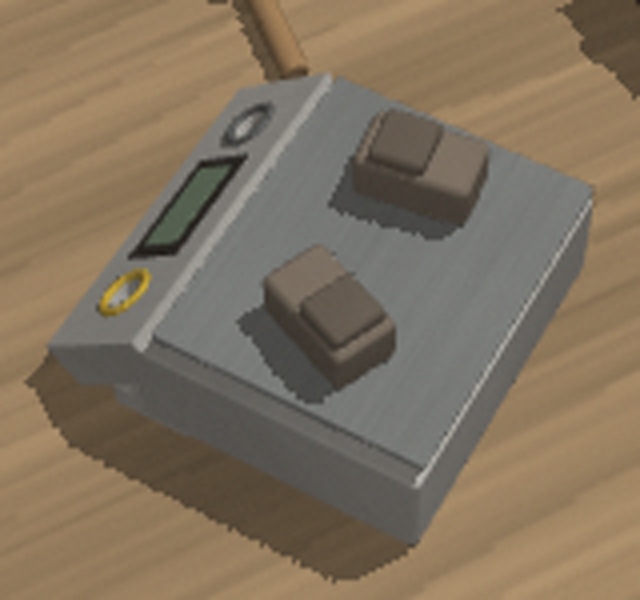

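View pics/c2.png

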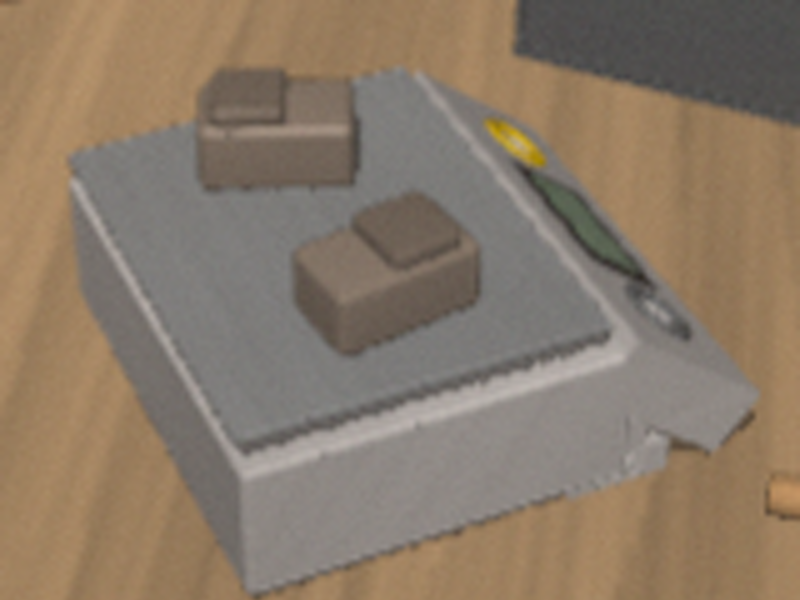

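View pics/c3.png

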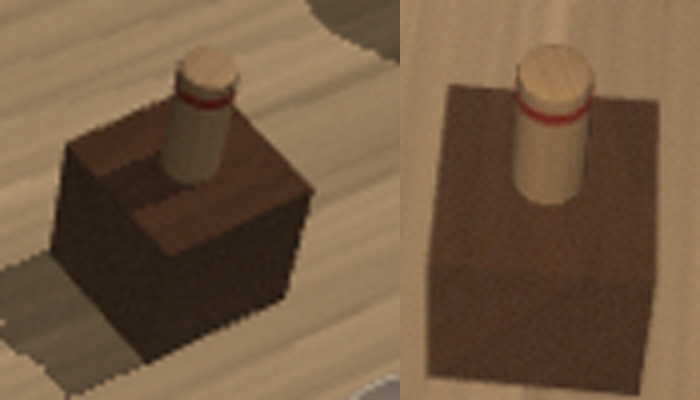

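```bash
python3 - <<'E'
from h import *
np.set_printoptions(precision=4,suppress=True)
S=lambda x,y:('scene0',235+x/4-.375,190+y/4-.375)
D=lambda x,y:('side0',250+x/5-.4,190+y/5-.4)
# triangulate: yellow ring, grey ring centres
print('yellow',tri(S(123,292),D(515,143)),dep(*S(123,292),),dep(*D(515,143)))
print('grey',tri(S(247,125),D(658,312)),dep(*S(247,125)),dep(*D(658,312)))
# block/stylus
A=lambda x,y:('scene0',380+x/5-.4,135+y/5-.4); B=lambda x,y:('side0',325+(x-400)/4-.375,325+y/4-.375)
print('sty top',tri(A(208,66),B(556,72)),dep(*A(208,66)),dep(*B(556,72)))
print('sty shoulder z',dep(*A(195,176)),dep(*B(548,190)))
W1,i1=cloud('scene0');W2,i2=cloud('side0')
for n,W in(('scene',W1),('side',W2)):
    P=W.reshape(-1,3);P=P[~np.isnan(P[:,0])]
    def box(m,t):
        Q=P[m]; 
        r=cv2.minAreaRect(Q[:,:2].astype(np.float32)); print(n,t,len(Q),'c',np.array(r[0]),np.array(r[1]),r[2],'z',np.median(Q[:,2]))
        return Q
    y=tri(S(123,292),D(515,143))
    near=(abs(P[:,0]-y[0])<.35)&(abs(P[:,1]-y[1])<.3)
    print(n,'zhist',np.histogram(P[near][:,2],bins=np.arange(.07,.15,.004)))
    m=near&(P[:,2]>.112)&(P[:,2]<.15)
    Q=P[m]; _,lab,c=cv2.kmeans(Q[:,:2].astype(np.float32),2,None,(3,50,1e-5),5,cv2.KMEANS_PP_CENTERS)
    print(c)
E
```

```text
yellow [ 0.528  -0.1163  0.0525] [ 0.5252 -0.1144  0.0452] [ 0.5254 -0.1005  0.0653]
grey [0.4529 0.0013 0.0524] [0.4494 0.0043 0.0443] [ 0.4512 -0.0054  0.0483]
sty top [0.4677 0.3406 0.1509] [0.4697 0.3402 0.1518] [0.4666 0.3423 0.154 ]
sty shoulder z [0.486  0.3319 0.0935] [0.4659 0.356  0.097 ]
scene zhist (array([ 636,  708,  453,  382, 2099, 2884,  217,   64,   77,  214,  141,
         60,  147,  381,  157,  300,   73,    0,    0]), array([0.07 , 0.074, 0.078, 0.082, 0.086, 0.09 , 0.094, 0.098, 0.102,
       0.106, 0.11 , 0.114, 0.118, 0.122, 0.126, 0.13 , 0.134, 0.138,
       0.142, 0.146]))
[[ 0.6441 -0.0394]
 [ 0.5739  0.0546]]
side zhist (array([ 537,  874,  433,  321,  525, 3107,  319,  116,  131,  195,  129,
         99,  134,  274,  232,  188,  156,    0,    0]), array([0.07 , 0.074, 0.078, 0.082, 0.086, 0.09 , 0.094, 0.098, 0.102,
       0.106, 0.11 , 0.114, 0.118, 0.122, 0.126, 0.13 , 0.134, 0.138,
       0.142, 0.146]))
[[ 0.5638  0.0675]
 [ 0.6275 -0.0248]]
```

```bash
cat >> h.py <<'E'
np.set_printoptions(precision=4,suppress=True)
def tops(tags,lo,hi,bb,k):
    Q=[]
    for t in tags:
        W,_=cloud(t);P=W.reshape(-1,3);P=P[~np.isnan(P[:,0])]
        P=P[(P[:,2]>lo)&(P[:,2]<hi)&(P[:,0]>bb[0])&(P[:,0]<bb[1])&(P[:,1]>bb[2])&(P[:,1]<bb[3])];Q.append(P)
    Q=np.vstack(Q); _,lab,c=cv2.kmeans(Q[:,:2].astype(np.float32),k,None,(3,50,1e-5),5,cv2.KMEANS_PP_CENTERS)
    out=[]
    for i in range(k):
        q=Q[lab[:,0]==i];r=cv2.minAreaRect(q[:,:2].astype(np.float32));print(len(q),np.array(r[0]),np.array(r[1]),r[2],'mean',q.mean(0));out.append(r)
    return out
E
python3 - <<'E'
from h import *
for t in(['scene0'],['side0'],['scene0','side0']):
    print(t);tops(t,.121,.15,(.45,.75,-.15,.15),2)
s=get_state();print(R.from_rotvec(s['tool_rot']).as_matrix())
# bin rim, block top, bowl, mug, brush?
W,_=cloud('scene0')
for t in ['scene0','side0']:
    print('block');tops([t],.078,.095,(.38,.56,.26,.42),1);print('handle');tops([t],.10,.17,(.38,.56,.26,.42),1);print('bin');tops([t],.083,.1,(.35,.75,-.5,-.15),1)
for n,u,v in(('bowl',471,234),('mug',178,388),('brushtip',292,172),('scale front corner',248,272),('brush end',308,207)): print(n,dep('scene0',u,v))
E
```

```text
['scene0']
453 [0.5702 0.0569] [0.0699 0.0419] 43.180755615234375 mean [0.572  0.0558 0.1277]
515 [ 0.6337 -0.0354] [0.0694 0.0418] 8.929474830627441 mean [ 0.6359 -0.0364  0.1279]
['side0']
490 [0.5652 0.0597] [0.0712 0.0444] 36.86382293701172 mean [0.5642 0.0649 0.1286]
411 [ 0.6276 -0.0326] [0.0697 0.0437] 9.950115203857422 mean [ 0.6278 -0.0275  0.1285]
['scene0', 'side0']
943 [0.5672 0.0582] [0.072  0.0493] 41.50005340576172 mean [0.5679 0.0605 0.1282]
926 [ 0.6306 -0.0333] [0.075  0.0465] 9.471870422363281 mean [ 0.6323 -0.0324  0.1282]
[[-0.0005  0.9428  0.3333]
 [ 0.0013  0.3333 -0.9428]
 [-1.     -0.     -0.0014]]
block
803 [0.4722 0.3392] [0.0935 0.0961] 1.8069533109664917 mean [0.4793 0.3331 0.0834]
handle
263 [0.4737 0.3382] [0.0299 0.0314] 68.82572937011719 mean [0.4774 0.3341 0.1343]
bin
981 [ 0.5463 -0.3662] [0.1809 0.4168] 73.22407531738281 mean [ 0.5244 -0.3497  0.0878]
block
2197 [0.4671 0.3422] [0.0909 0.0926] 2.4541211128234863 mean [0.4664 0.3503 0.0843]
handle
603 [0.4672 0.3434] [0.0289 0.0303] 18.965486526489258 mean [0.4669 0.3495 0.1366]
bin
612 [ 0.5421 -0.3647] [0.1886 0.4184] 72.97572326660156 mean [ 0.5112 -0.3349  0.0874]
bowl [0.6659 0.3832 0.0035]
mug [ 0.696  -0.397   0.0045]
brushtip [0.275  0.0772 0.0164]
scale front corner [ 0.5005 -0.1536 -0.0009]
brush end [0.401  0.0606 0.0128]
```

Emit:
jog_arm --pt "0 0 0 -1 4.2 -4 8.7" --pt "0 0 0 -1 4.2 -4 8.7" --pt "0 0 0 -1 4.2 -4 8.7" --pt "0 0 0 -1 4.2 -4 8.7" --pt "0 0 0 -1 4.2 -4 8.7" --pt "0 0 0 -1 4.2 -4 8.7" --pt "0 0 0 0 4.2 -4.2 8.7" --pt "0 0 0 0 4.2 -4.2 8.7" --pt "0 0 0 0 4.2 -4.2 8.7" --pt "0 0 0 0 4.2 -4.2 7.5"

```text
time: 1.4
position: [0.477, -0.0865, 0.2784]
tool_rot: [0.955, 1.35, -0.956]
ft_force: [0.8, -0.3, 0.3]
grip_width: 0.946
```

Emit:
jog_arm --pt "0 0 0 0 2 -2 7.5" --pt "0 0 0 0 0 0 7.5"

```text
time: 1.65
position: [0.4893, -0.0598, 0.2783]
tool_rot: [0.952, 1.353, -0.951]
ft_force: [0.4, -0.5, -0.0]
grip_width: 0.868
```

```bash
python3 - <<'E'
from h import *
s,_,_=snap('wrist','w1');print(s['position'],s['qd'],s['joint_positions'])
tops(['w1'],.115,.15,(.45,.75,-.15,.15),2)
# bin rim
W=np.vstack([cloud(t)[0].reshape(-1,3) for t in('scene0','side0')]);P=W[(W[:,2]>.08)&(W[:,2]<.1)&(W[:,0]>.35)&(W[:,0]<.65)&(W[:,1]<-.15)&(W[:,1]>-.47)]
print(cv2.minAreaRect(P[:,:2].astype(np.float32)))
E
```

```text
[ 0.4893 -0.0598  0.2783] [ 0.0321 -0.0061  0.0642  0.011   0.0273  0.0061  0.0211] [ 0.7018 -0.0188 -0.6189  1.7156 -0.0116  1.4415 -1.141 ]
4400 [0.5666 0.0581] [0.0709 0.0429] 39.90395736694336 mean [0.5675 0.0561 0.1282]
4676 [ 0.6293 -0.0346] [0.0704 0.0426] 9.257774353027344 mean [ 0.6285 -0.0343  0.1286]
((0.4335118532180786, -0.33169126510620117), (0.18920114636421204, 0.18999522924423218), 73.81466674804688)
```

View pics/w1.png

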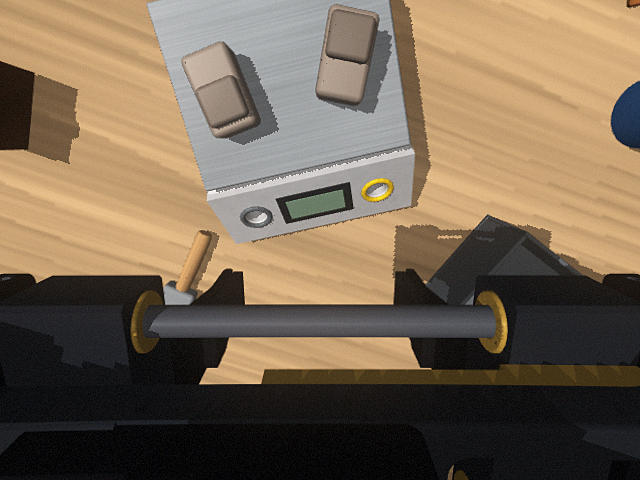

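The wrist view is clear: offcut A at (222,90), offcut B at (347,55), yellow ring at (378,189) and grey ring at (256,216). I'll take B first.

Emit:
jog_arm --pt "10.2 0 0 0 0 0 7" --pt "0 0 0 3 4.7 0 7" --pt "0 0 0 3 4.7 0 7" --pt "0 0 0 3 4.8 -0.2 7" --pt "0 0 0 0 0 0 7" --pt "0 0 0 0 0 0 7"

```text
time: 2.45
position: [0.628, -0.0395, 0.1882]
tool_rot: [1.09, 1.281, -1.092]
ft_force: [0.6, -0.7, 0.4]
grip_width: 0.802
```

```bash
cat >> h.py <<'E'
def down(az):
    a=np.radians(az);x=np.array([0,0,-1.]);z=np.array([np.cos(a),np.sin(a),0]);return np.c_[x,np.cross(z,x),z]
def plan(pos,Rt):
    s=get_state();Rc=R.from_rotvec(s['tool_rot']).as_matrix();d=np.array(pos)-s['position']
    rot=np.degrees(R.from_matrix(Rc.T@Rt).as_rotvec())
    print('t',s['time'],'pos',s['position'],'rot err(tool deg)',rot,'d now-axes cm',100*Rc.T@d,'d target-axes cm',100*Rt.T@d,'F',s['ft_force'],'w',s['grip_width'])
E
python3 - <<'E'
from h import *
plan((.6293,-.0346,.116),down(-80.7))
print('yellow wrist+scene+side',tri(('w1',378,189),('scene0',235+123/4-.4,190+292/4-.4)),tri(('w1',378,189),('side0',352.6,218.2)),atz('w1',378,189,.0525))
print('grey',atz('w1',256,216,.0525))
W,im=cloud('w1');
# panel plane
m=np.zeros((480,640),bool)
import cv2
poly=np.array([[218,195],[412,158],[405,205],[245,235]]);mm=np.zeros((480,640),np.uint8);cv2.fillPoly(mm,[poly],1);cv2.circle(mm,(378,189),20,0,-1);cv2.circle(mm,(256,216),20,0,-1)
Q=W[mm>0];Q=Q[~np.isnan(Q[:,0])]
for i in range(3):
    c=Q.mean(0);n=np.linalg.svd(Q-c)[2][2];n*=np.sign(n[2]);r=(Q-c)@n;Q=Q[abs(r)<.004]
print('plane',c,n,np.degrees(np.arccos(n[2])),np.degrees(np.arctan2(n[1],n[0])))
for u,v in((378,189),(256,216)):
    o,d=ray('w1',u,v);print('ring on plane',o+d*(n@(c-o))/(n@d))
E
```

```text
t 2.45 pos [ 0.628  -0.0395  0.1882] rot err(tool deg) [-0.1346  0.0239  0.0817] d now-axes cm [ 7.2184  0.2116 -0.4641] d target-axes cm [ 7.2189  0.2024 -0.4606] F [ 0.552  -0.6867  0.3829] w 0.8018629227724808
yellow wrist+scene+side [ 0.5304 -0.1162  0.0538] [ 0.5285 -0.1168  0.053 ] [ 0.5303 -0.1166  0.0525]
grey [0.4542 0.0034 0.0525]
plane [ 0.5023 -0.0589  0.0614] [-0.5359 -0.342   0.7719] 39.47459305881537 -147.45585006550735
ring on plane [ 0.5305 -0.1159  0.0557]
ring on plane [0.4551 0.003  0.0561]
```

Emit:
jog_arm --pt "0 0 0 2.5 0.2 -0.45 7" --pt "0 0 0 2.5 0 0 7" --pt "0 0 0 2.2 0 0 7" --pt "0 0 0 0 0 0 3" --pt "0 0 0 0 0 0 3" --pt "0 0 0 0 0 0 3" --pt "0 0 0 0 0 0 3" --squeeze 20

```text
time: 3.32
position: [0.6306, -0.0333, 0.1179]
tool_rot: [1.09, 1.279, -1.088]
ft_force: [-1.1, -0.7, 4.3]
grip_width: 0.48
```

```bash
python3 - <<'E'
from h import *
plan((.472,-.343,.25),down(-106))
E
```

```text
t 3.325 pos [ 0.6306 -0.0333  0.1179] rot err(tool deg) [25.2559  0.0378 -0.118 ] d now-axes cm [-13.2194 -20.6058  28.0269] d target-axes cm [-13.2116  -6.7064  34.1371] F [-1.0573 -0.6699  4.2842] w 0.48040395919277823
```

Emit:
jog_arm --pt "0 0 0 -4 0 0 3" --pt "0 0 0 -3.5 0 0 3" --pt "8.4 0 0 0 0 0 3" --pt "8.4 0 0 0 0 0 3" --pt "8.4 0 0 0 0 0 3" --pt "0 0 0 0 -1.1 5.7 3" --pt "0 0 0 0 -1.1 5.7 3" --pt "0 0 0 0 -1.1 5.7 3" --pt "0 0 0 0 -1.1 5.7 3" --pt "0 0 0 0 -1.1 5.7 3"

```text
time: 4.58
position: [0.4976, -0.2934, 0.1914]
tool_rot: [1.411, 1.065, -1.411]
ft_force: [-0.2, 0.1, -0.8]
grip_width: 0.48
```

Emit:
jog_arm --pt "0 0 0 0 -1.1 5.5 3" --pt "0 0 0 0 0 0 3" --pt "0 0 0 0 0 0 3"

```text
time: 4.95
position: [0.4733, -0.3412, 0.1912]
tool_rot: [1.412, 1.066, -1.411]
ft_force: [0.2, 1.4, -1.4]
grip_width: 0.48
```

```bash
python3 - <<'E'
from h import *
plan((.472,-.343,.058),down(-106))
snap('scene','s2')
E
```

```text
t 4.95 pos [ 0.4733 -0.3412  0.1912] rot err(tool deg) [ 0.0674 -0.0681  0.0142] d now-axes cm [13.3212 -0.0688  0.2243] d target-axes cm [13.3215 -0.0719  0.2086] F [ 0.2489  1.4043 -1.3824] w 0.47991470082868537
```

View pics/s2.png

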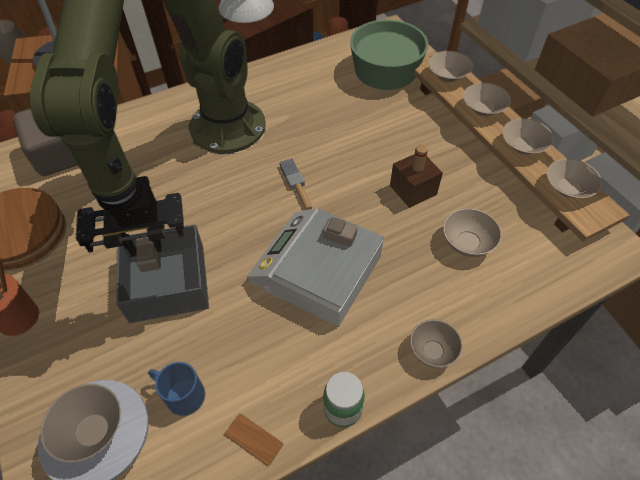

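```bash
python3 - <<'E'
from h import *
def proj(tag,X):
    z,c,M=wfc(tag);p=np.linalg.inv(M)@np.r_[X,1];x=p[0]/-p[2];y=-p[1]/-p[2];r=1+c['k1']*(x*x+y*y);K=c['intrinsics'];return K[0,0]*x*r+K[0,2],K[1,1]*y*r+K[1,2]
im=cv2.imread('pics/s2.png')
C=np.array([.4335,-.3317]);e1=np.array([.961,-.276]);e2=np.array([.276,.961])
for a,b in((1,1),(1,-1),(-1,-1),(-1,1)):
    u,v=proj('s2',np.r_[C+.09*a*e1+.09*b*e2,.09]);cv2.circle(im,(int(round(u)),int(round(v))),2,(0,0,255),-1)
u,v=proj('s2',np.r_[C+.04*e1,.005]);cv2.circle(im,(int(u),int(v)),2,(0,255,0),-1)
cv2.imwrite('pics/s2b.png',cv2.resize(im[170:340,60:260],None,fx=3,fy=3))
E
```

```text
(no output)
```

View pics/s2b.png

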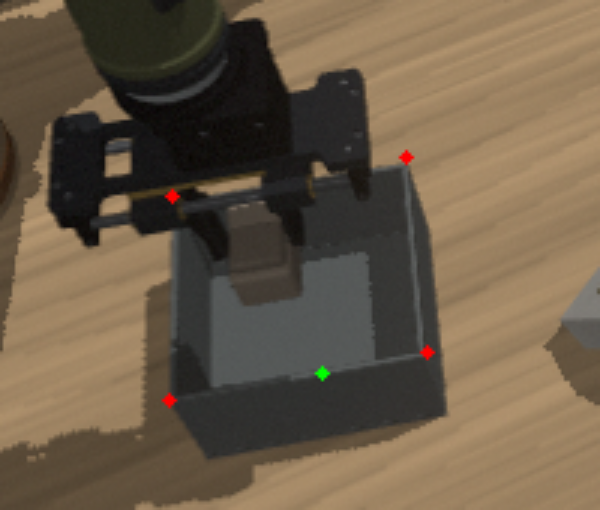

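Emit:
jog_arm --pt "0 0 0 4.5 0 0.2 3" --pt "0 0 0 4.5 0 0 3" --pt "0 0 0 4.2 0 0 3" --pt "0 0 0 0 0 0 3" --pt "0 0 0 0 0 0 6" --pt "0 0 0 0 0 0 6" --pt "0 0 0 0 0 0 6" --pt "0 0 0 -4 0 0 6" --pt "0 0 0 -5 0 0 6" --pt "0 0 0 -5 0 0 7"

```text
time: 6.25
position: [0.4726, -0.3439, 0.2019]
tool_rot: [1.411, 1.063, -1.411]
ft_force: [0.4, -0.5, -0.1]
grip_width: 0.74
```

```bash
python3 - <<'E'
from h import *
plan((.5668,.058,.19),down(-50))
s,im,d=snap('scene','s3'); cv2.imwrite('pics/s3b.png',cv2.resize(im[170:340,60:260,::-1],None,fx=3,fy=3))
E
```

```text
t 6.25 pos [ 0.4726 -0.3439  0.2019] rot err(tool deg) [-55.9352   0.0709  -0.0452] d now-axes cm [  1.16    -1.9791 -41.2322] d target-axes cm [  1.1911  33.0485 -24.7332] F [ 0.3688 -0.5112 -0.1069] w 0.7397799507763904
```

View pics/s3b.png

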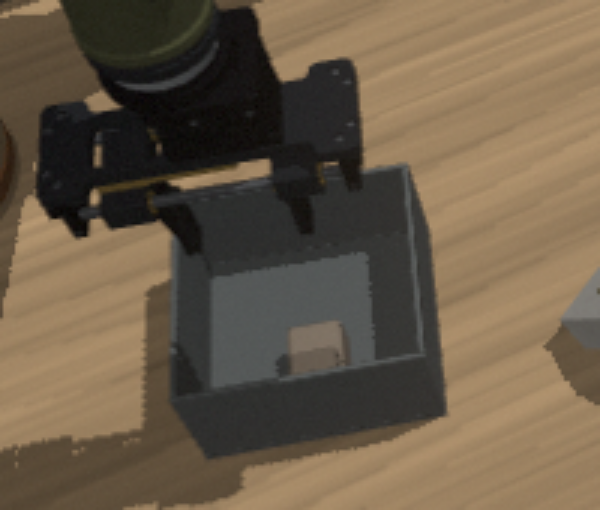

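Offcut B is in the bin. Next is A.

Emit:
jog_arm --pt "0 0 0 0 -0.3 -5.9 7" --pt "0 0 0 0 -0.3 -5.9 7" --pt "0 0 0 0 -0.3 -5.9 7" --pt "0 0 0 0 -0.3 -5.9 7" --pt "0 0 0 0 -0.3 -5.9 7" --pt "0 0 0 0 -0.3 -5.9 7" --pt "0 0 0 0 -0.2 -5.8 7" --pt "-9.5 0 0 0 0 0 7" --pt "-9.5 0 0 0 0 0 7" --pt "-9.5 0 0 0 0 0 7"

```text
time: 7.55
position: [0.5667, 0.0581, 0.2001]
tool_rot: [1.042, 1.306, -1.041]
ft_force: [0.8, 0.4, -0.1]
grip_width: 0.803
```

Emit:
jog_arm --pt "-9.5 0 0 0 0 0 7" --pt "-9.5 0 0 0 0 0 7" --pt "-8.5 0 0 1 0 0 7" --pt "0 0 0 0 0 0 7" --pt "0 0 0 0 0 0 7"

```text
time: 8.18
position: [0.5667, 0.0578, 0.19]
tool_rot: [0.683, 1.46, -0.682]
ft_force: [-0.7, 0.3, 0.5]
grip_width: 0.799
```

```bash
python3 - <<'E'
from h import *
plan((.5668,.058,.116),down(-50))
E
```

```text
t 8.175 pos [0.5667 0.0578 0.19  ] rot err(tool deg) [-0.0843  0.0421 -0.0283] d now-axes cm [ 7.4005  0.0221 -0.013 ] d target-axes cm [ 7.4005  0.0257 -0.0075] F [-0.686   0.2697  0.4647] w 0.7994840449456903
```

Emit:
jog_arm --pt "0 0 0 2.5 0 0 7" --pt "0 0 0 2.5 0 0 7" --pt "0 0 0 2.3 0 0 7" --pt "0 0 0 0 0 0 3" --pt "0 0 0 0 0 0 3" --pt "0 0 0 0 0 0 3" --pt "0 0 0 0 0 0 3" --pt "0 0 0 -4 0 0 3" --pt "0 0 0 -4 0 0 3" --pt "9.5 0 0 0 0 0 3" --squeeze 20

```text
time: 9.43
position: [0.5685, 0.0585, 0.2001]
tool_rot: [0.813, 1.409, -0.808]
ft_force: [0.9, -0.2, -2.3]
grip_width: 0.479
```

Emit:
jog_arm --pt "9.5 0 0 0 0 0 3" --pt "9.5 0 0 0 0 0 3" --pt "9.5 0 0 0 0 0 3" --pt "9.5 0 0 0 0 0 3" --pt "8.5 0 0 0 0 0 3" --pt "0 0 0 0 0 0 3"

```text
time: 10.18
position: [0.5662, 0.0578, 0.1964]
tool_rot: [1.409, 1.065, -1.41]
ft_force: [0.3, 0.1, -1.1]
grip_width: 0.478
```

```bash
python3 - <<'E'
from h import *
plan((.395,-.321,.2),down(-106))
E
```

```text
t 10.175 pos [0.5662 0.0578 0.1964] rot err(tool deg) [0.1634 0.0227 0.0062] d now-axes cm [-0.3447 -6.1335 41.1195] d target-axes cm [-0.3616 -6.0162 41.1367] F [ 0.3121  0.059  -1.0534] w 0.4781801820045953
```

Emit:
jog_arm --pt "0 0 0 0 -0.9 5.9 3" --pt "0 0 0 0 -0.9 5.9 3" --pt "0 0 0 0 -0.9 5.9 3" --pt "0 0 0 0 -0.9 5.9 3" --pt "0 0 0 0 -0.8 5.9 3" --pt "0 0 0 0 -0.8 5.8 3" --pt "0 0 0 0 -0.8 5.8 3" --pt "0 0 0 0 0 0 3" --pt "0 0 0 0 0 0 3"

```text
time: 11.3
position: [0.3961, -0.3203, 0.1963]
tool_rot: [1.41, 1.066, -1.409]
ft_force: [0.7, 0.4, -1.0]
grip_width: 0.474
```

```bash
python3 - <<'E'
from h import *
plan((.395,-.321,.058),down(-106))
E
```

```text
t 11.3 pos [ 0.3961 -0.3203  0.1963] rot err(tool deg) [ 0.1681 -0.0507  0.0072] d now-axes cm [13.8308 -0.0857  0.1069] d target-axes cm [13.8309 -0.0871  0.0949] F [ 0.7046  0.3513 -0.9994] w 0.4743900299780024
```

Emit:
jog_arm --pt "0 0 0 4.5 0 0 3" --pt "0 0 0 4.5 0 0 3" --pt "0 0 0 4.7 0 0 3" --pt "0 0 0 0 0 0 3" --pt "0 0 0 0 0 0 6" --pt "0 0 0 0 0 0 6" --pt "0 0 0 0 0 0 6" --pt "0 0 0 -5 0 0 6" --pt "0 0 0 -5 0 0 6" --pt "0 0 0 -5 0 0 6"

```text
time: 12.55
position: [0.396, -0.321, 0.2121]
tool_rot: [1.411, 1.063, -1.41]
ft_force: [0.6, -0.8, 0.4]
grip_width: 0.691
```

```bash
python3 - <<'E'
from h import *
plan((.4,.24,.26),down(-106))
s,im,d=snap('scene','s4'); s,im2,d=snap('side','d4'); cv2.imwrite('pics/s4b.png',np.hstack([cv2.resize(im[170:340,60:260,::-1],None,fx=2,fy=2),cv2.resize(im2[130:300,260:460,::-1],None,fx=2,fy=2)]))
E
```

```text
t 12.55 pos [ 0.396  -0.321   0.2121] rot err(tool deg) [ 0.0705  0.0599 -0.0903] d now-axes cm [ -4.8696 -15.0076 -54.0523] d target-axes cm [ -4.7893 -15.0817 -54.0388] F [ 0.6006 -0.7782  0.4226] w 0.690851684310515
```

View pics/s4b.png

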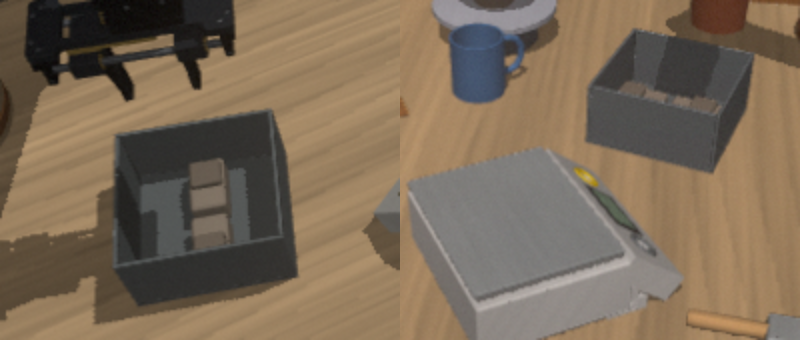

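Both offcuts are in the bin: in the scene crop they show at (208,185) and (212,235), end to end, and the pan is empty. I'll move to look at the stylus.

Emit:
jog_arm --pt "0 0 0 -0.8 0.2 -5.6 6" --pt "0 0 0 -0.8 0.2 -5.6 6" --pt "0 0 0 -0.8 0.2 -5.6 6" --pt "0 0 0 -0.8 0.2 -5.6 6" --pt "0 0 0 -0.8 0.2 -5.6 6" --pt "-9.7 0 0 -0.8 0.2 -5.6 6" --pt "-9.7 0 0 0 0 0 6" --pt "-9.7 0 0 0 0 0 6" --pt "-9.7 0 0 0 0 0 6" --pt "-9.7 0 0 0 0 0 6"

```text
time: 13.9
position: [0.4996, -0.0011, 0.2576]
tool_rot: [0.777, 1.427, -0.777]
ft_force: [0.6, 0.1, 0.4]
grip_width: 0.691
```

```bash
python3 - <<'E'
from h import *
plan((.4,.298,.26),down(-57.5))
E
```

```text
t 13.9 pos [ 0.4996 -0.0011  0.2576] rot err(tool deg) [ 0.3974  0.0342 -0.0065] d now-axes cm [ -0.2609   7.8784 -30.5206] d target-axes cm [ -0.2435   7.6665 -30.5747] F [0.5812 0.1401 0.4136] w 0.6907075633491099
```

Emit:
jog_arm --pt "0 0 0 -0.3 1.5 -6 6" --pt "0 0 0 -0.3 1.5 -6 6" --pt "0 0 0 -0.3 1.5 -6 6" --pt "0 0 0 -0.3 1.5 -6 6" --pt "0 0 0 -0.3 1.7 -6.1 6" --pt "0 0 0 0 0 0 6" --pt "0 0 0 0 0 0 6"

```text
time: 14.78
position: [0.403, 0.2926, 0.2723]
tool_rot: [0.78, 1.425, -0.781]
ft_force: [0.4, -1.2, 0.5]
grip_width: 0.689
```

```bash
python3 - <<'E'
from h import *
s,im,d=snap('wrist','w5')
plan((.469,.341,.2),down(-57.5))
print('handle');tops(['w5'],.11,.17,(.38,.56,.26,.42),1);print('top');tops(['w5'],.15,.17,(.38,.56,.26,.42),1);print('block');tops(['w5'],.078,.095,(.38,.56,.26,.42),1)
E
```

```text
t 14.825 pos [0.4035 0.2917 0.2721] rot err(tool deg) [-0.0447  0.0575  0.0276] d now-axes cm [ 7.2101  8.1775 -0.6501] d target-axes cm [ 7.2147  8.1745 -0.6365] F [-0.2253 -0.0435 -0.2025] w 0.686308194263473
handle
1170 [0.4687 0.3403] [0.0286 0.0296] 32.505210876464844 mean [0.4689 0.3403 0.1541]
top
1136 [0.4688 0.3403] [0.0284 0.0291] 32.498008728027344 mean [0.469  0.3405 0.1543]
block
7830 [0.4691 0.3406] [0.0903 0.0902] 1.9979501962661743 mean [0.4704 0.3413 0.0847]
```

View pics/w5.png

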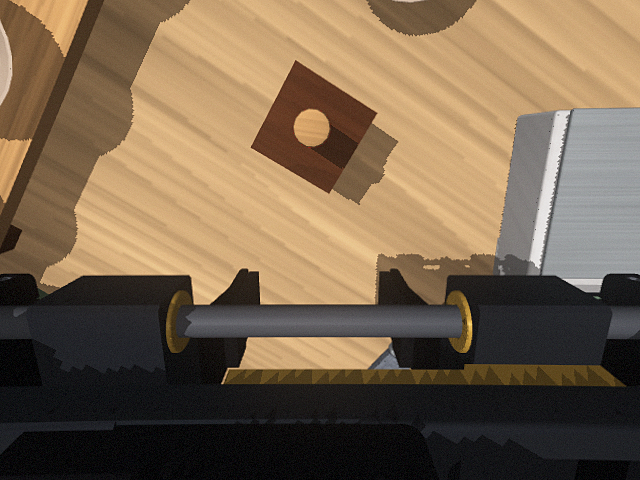

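The wrist picture shows the handle at (312,128), centred on the block. The position, (0.469, 0.3405) with its top at z = 0.1545, matches the scene and side views.

Emit:
jog_arm --pt "0 0 0 2 4.1 -0.3 6" --pt "0 0 0 2 4.1 -0.3 6" --pt "0 0 0 3 0 0 6" --pt "0 0 0 0 0 0 6" --pt "0 0 0 0 0 0 6"

```text
time: 15.45
position: [0.4694, 0.3415, 0.2034]
tool_rot: [0.783, 1.424, -0.782]
ft_force: [-0.1, -0.2, -0.2]
grip_width: 0.687
```

```bash
python3 - <<'E'
from h import *
plan((.469,.3405,.125),down(-57.5))
E
```

```text
t 15.45 pos [0.4694 0.3415 0.2034] rot err(tool deg) [-0.034   0.0614 -0.0559] d now-axes cm [ 7.837  -0.0986  0.0517] d target-axes cm [ 7.837  -0.0909  0.06  ] F [-0.0747 -0.2118 -0.1893] w 0.6869119112733912
```

Emit:
jog_arm --pt "0 0 0 3 -0.1 0.1 6" --pt "0 0 0 3 0 0 6" --pt "0 0 0 1.8 0 0 6" --pt "0 0 0 0 0 0 6" --pt "0 0 0 0 0 0 2" --pt "0 0 0 0 0 0 2" --pt "0 0 0 0 0 0 2" --pt "0 0 0 0 0 0 2" --squeeze 40

```text
time: 16.45
position: [0.4685, 0.3411, 0.1247]
tool_rot: [0.781, 1.425, -0.781]
ft_force: [0.6, -0.1, 1.1]
grip_width: 0.334
```

```bash
python3 - <<'E'
from h import *
plan((.469,.3405,.27),down(-57.5))
E
```

```text
t 16.45 pos [0.4685 0.3411 0.1247] rot err(tool deg) [ 0.0696  0.0108 -0.0265] d now-axes cm [-14.5304   0.0163   0.0802] d target-axes cm [-14.5304   0.0097   0.0775] F [ 0.5957 -0.0605  1.0527] w 0.3338887645695966
```

Emit:
jog_arm --pt "0 0 0 -3 0 0 2" --pt "0 0 0 -4 0 0 2" --pt "0 0 0 -4 0 0 2" --pt "0 0 0 -3 0 0 2" --pt "0 0 0 0 0 0 2" --pt "0 0 0 0 0 0 2"

```text
time: 17.2
position: [0.468, 0.3405, 0.2633]
tool_rot: [0.78, 1.426, -0.782]
ft_force: [-0.2, -1.1, -0.5]
grip_width: 0.333
```

```bash
python3 - <<'E'
from h import *
plan((.45,-.17,.265),down(-57.5))
snap('wrist','w6')
E
```

```text
t 17.2 pos [0.468  0.3405 0.2633] rot err(tool deg) [0.0708 0.0201 0.0857] d now-axes cm [ -0.1129 -29.0016  42.0556] d target-axes cm [ -0.171  -28.9494  42.0914] F [-0.2246 -1.0895 -0.5402] w 0.3334274436124688
```

View pics/w6.png

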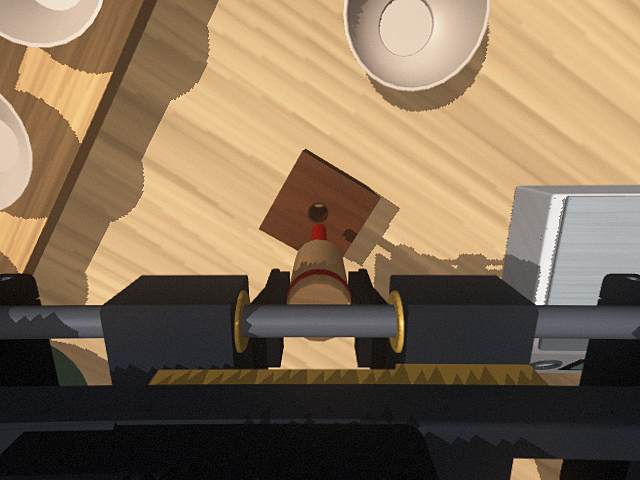

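The stylus is held straight: its tip is at (319,228), with the hole at (318,212) behind it. Moving to the panel.

Emit:
jog_arm --pt "0 0 0 0 -3.2 4.7 2" --pt "0 0 0 0 -3.2 4.7 2" --pt "0 0 0 0 -3.2 4.7 2" --pt "0 0 0 0 -3.2 4.7 2" --pt "0 0 0 0 -3.2 4.7 2" --pt "0 0 0 0 -3.2 4.7 2" --pt "0 0 0 0 -3.2 4.7 2" --pt "0 0 0 0 -3.3 4.6 2" --pt "0 0 0 0 -3.3 4.6 2" --pt "0 0 0 0 0 0 2"

```text
time: 18.5
position: [0.4483, -0.1751, 0.2623]
tool_rot: [0.788, 1.427, -0.789]
ft_force: [0.0, 0.2, -1.1]
grip_width: 0.334
```

Emit:
jog_arm --pt "0 0 10 0 0 0 2" --pt "0 0 10 0 0 0 2" --pt "0 0 10 0 0 0 2" --pt "0 0 10 0 0 0 2" --pt "0 0 0 0 0 0 2" --pt "0 0 0 0 0 0 2"

```text
time: 19.25
position: [0.4513, -0.1686, 0.2644]
tool_rot: [1.182, 1.043, -0.238]
ft_force: [0.4, 0.6, -0.2]
grip_width: 0.333
```

```bash
cat >> h.py <<'E'
a=np.radians(-147.5);n=np.array([np.sin(np.radians(40))*np.cos(a),np.sin(np.radians(40))*np.sin(a),np.cos(np.radians(40))])
RP=down(-57.5)@R.from_euler('z',40,degrees=True).as_matrix()
P=np.array([.530,-.1162,.0545]);L=.1147
E
python3 - <<'E'
from h import *
print(n,RP[:,0])
plan(P+n*(.03+L),RP); print(get_state()['joint_positions'])
snap('wrist','w7')
E
```

```text
[-0.5421 -0.3454  0.766 ] [ 0.5421  0.3454 -0.766 ]
t 19.25 pos [ 0.4513 -0.1686  0.2644] rot err(tool deg) [ 0.146  -0.1597  0.127 ] d now-axes cm [ 7.7027 -6.2341 -0.1821] d target-axes cm [ 7.6883 -6.2517 -0.1876] F [ 0.4059  0.594  -0.2307] w 0.3327393225550959
[ 1.1585 -0.2139 -0.3093  2.0856 -0.8008  1.2568  0.1111]
```

View pics/w7.png

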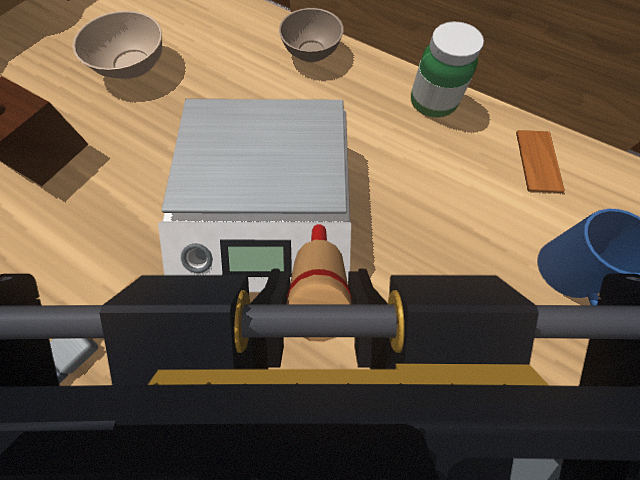

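Emit:
jog_arm --pt "0 0 0 2.8 -3.1 -0.1 2" --pt "0 0 0 2.8 -3.1 -0.1 2" --pt "0 0 0 0 0 0 2" --pt "0 0 0 0 0 0 2"

```text
time: 19.8
position: [0.4415, -0.1744, 0.1838]
tool_rot: [1.182, 1.039, -0.237]
ft_force: [0.4, -0.3, -1.2]
grip_width: 0.333
```

```bash
python3 - <<'E'
from h import *
plan(P+n*(.03+L),RP); print(get_state()['joint_positions'])
s,im,d=snap('wrist','w8');cv2.imwrite('pics/w8b.png',cv2.resize(im[160:300,220:420,::-1],None,fx=4,fy=4,interpolation=cv2.INTER_CUBIC))
s,im,d=snap('scene','s8');cv2.imwrite('pics/s8b.png',cv2.resize(im[170:310,200:400,::-1],None,fx=4,fy=4,interpolation=cv2.INTER_CUBIC))
E
```

```text
t 19.8 pos [ 0.4415 -0.1744  0.1838] rot err(tool deg) [ 0.2236 -0.0048 -0.032 ] d now-axes cm [ 2.2421 -0.1944 -0.1496] d target-axes cm [ 2.2422 -0.1938 -0.149 ] F [ 0.3864 -0.322  -1.2424] w 0.33282909555637075
[ 1.1594 -0.1362 -0.3029  2.1968 -0.8331  1.1228  0.2545]
```

View pics/w8b.png

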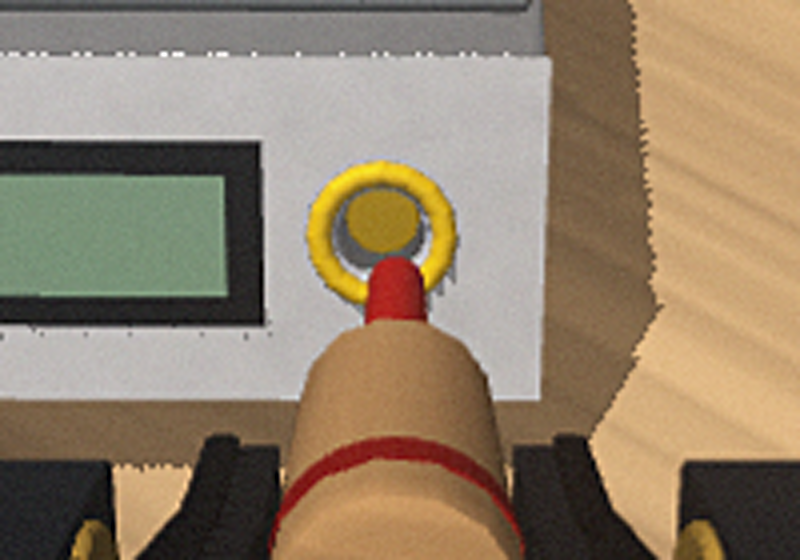

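View pics/s8b.png

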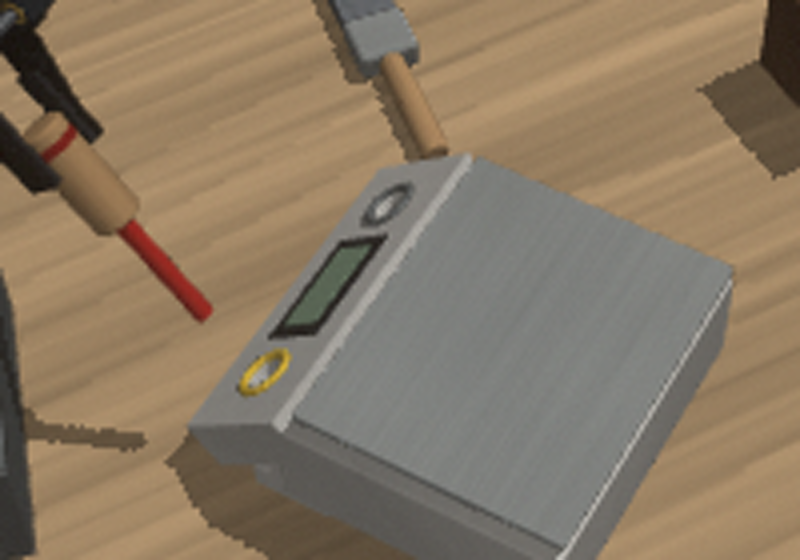

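The crop shows the ring centred at (381,234), the button face at (382,220), and the red tip just below-right at (396,265). I'll compute the lateral offset in the tool frame.

```bash
python3 - <<'E'
from h import *
s=get_state();Rc=R.from_rotvec(s['tool_rot']).as_matrix()
o,d=ray('w8',220+381/4-.4,160+234/4-.4)
X=o+d*(n@(P-o))/(n@d);print('ring',X,'tool cm',100*Rc.T@(X-s['position']))
o,d=ray('w8',220+382/4-.4,160+220/4-.4);Pb=P-.02*n
X=o+d*(n@(Pb-o))/(n@d);print('button',X,'tool cm',100*Rc.T@(X-s['position']), 'pred',100*Rc.T@(Pb-s['position']))
# depth-based plane around ring
W,im=cloud('w8');m=np.zeros((480,640),np.uint8);cv2.circle(m,(315,218),34,1,-1);cv2.circle(m,(315,218),20,0,-1);m[225:]=0
Q=W[m>0];Q=Q[~np.isnan(Q[:,0])];print('depth plane offset', np.median((Q-P)@n))
m=np.zeros((480,640),np.uint8);cv2.circle(m,(315,214),6,1,-1);Q=W[m>0];print('button depth',np.nanmedian((Q-P)@n))
# tip
o,d=ray('w8',220+396/4,160+268/4);Rt=Rc.T@d;ot=Rc.T@(o-s['position']);k=(L-ot[0])/Rt[0];print('tip in tool cm',100*(ot+k*Rt))
E
```

```text
ring [ 0.5295 -0.1148  0.0548] tool cm [16.754  -0.125  -0.3553]
button [ 0.5399 -0.1083  0.039 ] tool cm [18.754  -0.1999 -0.3528] pred [18.7541 -0.1695 -0.2143]
depth plane offset 9.52912188512651e-05
button depth -0.019905546144389455
tip in tool cm [11.47    0.2964  0.0507]
```

Emit:
jog_arm --pt "0 0 0 2.4 -0.15 -0.3 2" --pt "0 0 0 2.4 0 0 2" --pt "0 0 0 0 0 0 2" --pt "0 0 0 0 0 0 2"

```text
time: 20.4
position: [0.4637, -0.1568, 0.1453]
tool_rot: [1.183, 1.038, -0.239]
ft_force: [0.3, -0.2, -0.5]
grip_width: 0.337
```

```bash
python3 - <<'E'
from h import *
plan(P+n*(-.0255+L),RP); print(get_state()['joint_positions'])
s,im,d=snap('wrist','w9');s,im2,d=snap('side','d9');s,im3,d=snap('scene','s9');
f=lambda i:cv2.resize(i[:,:,::-1],(400,300),interpolation=cv2.INTER_CUBIC)
cv2.imwrite('pics/9b.png',np.vstack([np.hstack([f(im[170:260,260:380]),f(im2[175:265,300:420])]),np.hstack([f(im3[200:290,220:340]),f(im3)])]))
E
```

```text
t 20.4 pos [ 0.4637 -0.1568  0.1453] rot err(tool deg) [ 0.1188  0.0582 -0.0188] d now-axes cm [3.0306 0.1139 0.1347] d target-axes cm [3.0304 0.1152 0.1376] F [ 0.3403 -0.2205 -0.5063] w 0.3371883275367591
[ 1.1218 -0.0791 -0.3471  2.2345 -0.8739  1.003   0.2718]
```

View pics/9b.png

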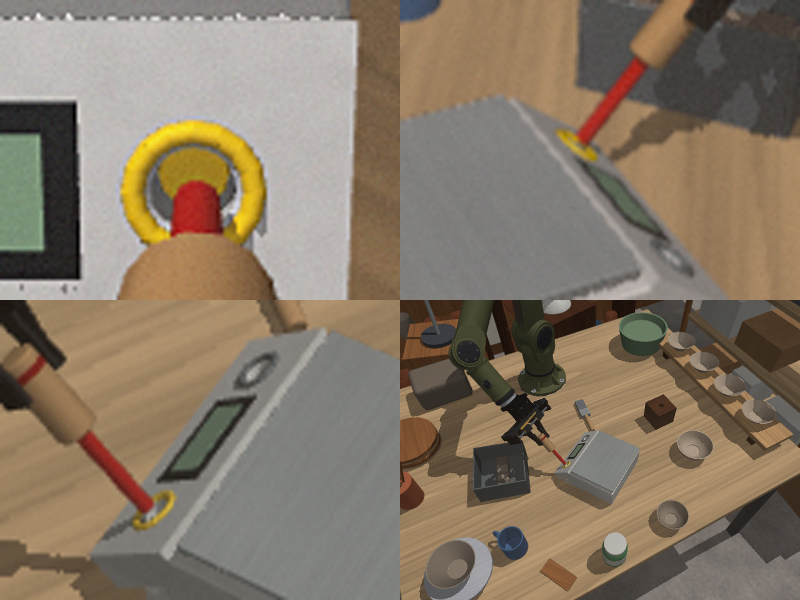

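Emit:
jog_arm --pt "0 0 0 0.8 0.1 0 2" --pt "0 0 0 0.8 0 0 2" --pt "0 0 0 0.6 0 0 2" --pt "0 0 0 0 0 0 2" --pt "0 0 0 0 0 0 2"

```text
time: 21.18
position: [0.4758, -0.1479, 0.1277]
tool_rot: [1.184, 1.04, -0.239]
ft_force: [0.2, -0.5, 0.3]
grip_width: 0.335
```

```bash
python3 - <<'E'
from h import *
plan(P+n*(-.0255+L),RP); print('axial F',get_state()['ft_force']@n)
E
```

```text
t 21.175 pos [ 0.4758 -0.1479  0.1277] rot err(tool deg) [ 0.0513 -0.0516  0.0011] d now-axes cm [0.7174 0.1021 0.2406] d target-axes cm [0.7176 0.1023 0.2398] F [ 0.1688 -0.4754  0.2759] w 0.33510520112918013
axial F 0.2839951575419027
```

Emit:
jog_arm --pt "0 0 0 0.4 0 0 2" --pt "0 0 0 0.3 0 0 2" --pt "0 0 0 0 0 0 2"

```text
time: 21.55
position: [0.4798, -0.146, 0.1225]
tool_rot: [1.184, 1.039, -0.239]
ft_force: [-2.6, -2.0, 3.6]
grip_width: 0.332
```

```bash
python3 - <<'E'
from h import *
plan(P+n*(-.0255+L),RP); print('axial F',get_state()['ft_force']@n)
E
```

```text
t 21.55 pos [ 0.4798 -0.146   0.1225] rot err(tool deg) [ 0.0475  0.0058 -0.0041] d now-axes cm [0.0425 0.0969 0.1889] d target-axes cm [0.0424 0.097  0.1889] F [-2.5877 -2.0423  3.6398] w 0.3316098823624115
axial F 4.8964536569493475
```

Emit:
jog_arm --pt "0 0 0 0.1 0 0 2" --pt "0 0 0 0 0 0 2" --pt "0 0 0 0 0 0 2"

```text
time: 21.92
position: [0.4802, -0.1458, 0.122]
tool_rot: [1.184, 1.039, -0.239]
ft_force: [-4.4, -2.4, 4.9]
grip_width: 0.336
```

```bash
python3 - <<'E'
from h import *
plan(P+n*(-.0255+L),RP); print('axial F',get_state()['ft_force']@n)
E
```

```text
t 21.925 pos [ 0.4802 -0.1458  0.122 ] rot err(tool deg) [ 0.0526  0.0279 -0.0057] d now-axes cm [-0.0264  0.0928  0.1743] d target-axes cm [-0.0265  0.093   0.1742] F [-4.3937 -2.3717  4.9111] w 0.3358860324125143
axial F 6.963163064599237
```

Emit:
jog_arm --pt "0 0 0 0.05 0 0 2" --pt "0 0 0 0 0 0 2" --pt "0 0 0 0 0 0 2" --pt "0 0 0 0 0 0 2" --pt "0 0 0 0 0 0 2" --pt "0 0 0 0 0 0 2" --pt "0 0 0 0 0 0 2" --pt "0 0 0 0 0 0 2"

```text
time: 22.92
position: [0.4804, -0.1459, 0.122]
tool_rot: [1.184, 1.038, -0.239]
ft_force: [-6.7, -3.9, 7.8]
grip_width: 0.333
```

```bash
python3 - <<'E'
from h import *
plan(P+n*(-.0255+L),RP); print('axial F',get_state()['ft_force']@n)
s,im,d=snap('wrist','w10');s,im2,d=snap('side','d10')
f=lambda i:cv2.resize(i[:,:,::-1],(400,300),interpolation=cv2.INTER_CUBIC)
cv2.imwrite('pics/10b.png',np.hstack([f(im[170:260,260:380]),f(im2[175:265,300:420])]))
E
```

```text
t 22.925 pos [ 0.4804 -0.1459  0.122 ] rot err(tool deg) [ 0.0538  0.037  -0.0141] d now-axes cm [-0.0363  0.0893  0.1564] d target-axes cm [-0.0364  0.0894  0.1563] F [-6.7005 -3.8838  7.8147] w 0.332828174219402
axial F 10.960260911928042
```

View pics/10b.png

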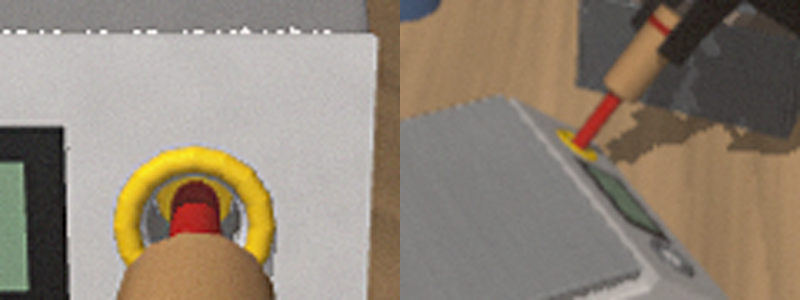

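The stylus tip is in the hole. An axial force of 11 N, well over the 5 N spring, means the button is bottomed, and I've held it over 1 s. Backing out along the tool axis.

Emit:
jog_arm --pt "0 0 0 -1 0 0 2" --pt "0 0 0 -2 0 0 2" --pt "0 0 0 -3 0 0 2" --pt "0 0 0 -3 0 0 2" --pt "0 0 0 -3 0 0 2" --pt "0 0 0 0 4 0 2" --pt "0 0 0 0 0 0 2"

```text
time: 23.9
position: [0.4426, -0.1688, 0.2408]
tool_rot: [1.18, 1.039, -0.236]
ft_force: [-0.4, -0.7, -0.5]
grip_width: 0.335
```

```bash
python3 - <<'E'
from h import *
plan((.45,-.17,.27),down(-57.5))
s,im,d=snap('wrist','w11');
print(s['joint_positions'])
o,dd=ray('w11',319,224)
E
```

```text
t 23.9 pos [ 0.4426 -0.1688  0.2408] rot err(tool deg) [  0.3362   0.0913 -40.02  ] d now-axes cm [-1.8766  2.3047  0.511 ] d target-axes cm [-2.921   0.5607  0.4982] F [-0.3501 -0.7472 -0.4978] w 0.3346193306050445
[ 1.1658 -0.2084 -0.3032  2.1318 -0.8123  1.227   0.1633]
```

View pics/w11.png

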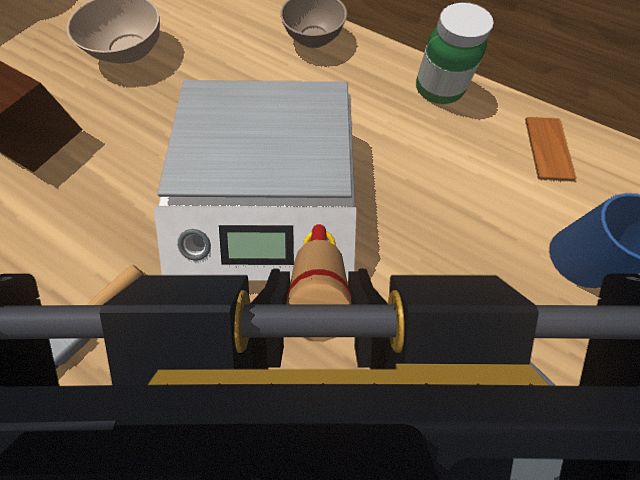

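Emit:
jog_arm --pt "0 0 -10 0 0 0 2" --pt "0 0 -10 0 0 0 2" --pt "0 0 -10 0 0 0 2" --pt "0 0 -10 0 0 0 2" --pt "0 0 0 -2 0 0 2" --pt "0 0 0 -1 3.2 -4.7 2" --pt "0 0 0 0 3.2 -4.7 2" --pt "0 0 0 0 3.2 -4.7 2" --pt "0 0 0 0 3.2 -4.7 2" --pt "0 0 0 0 3.2 -4.7 2"

```text
time: 25.2
position: [0.4485, 0.1151, 0.2678]
tool_rot: [0.78, 1.427, -0.783]
ft_force: [1.1, -0.5, -1.7]
grip_width: 0.331
```

Emit:
jog_arm --pt "0 0 0 0 3.2 -4.7 2" --pt "0 0 0 0 3.2 -4.7 2" --pt "0 0 0 0 3.2 -4.7 2" --pt "0 0 0 0 3.2 -3.6 2" --pt "0 0 0 0 0 0 2" --pt "0 0 0 0 0 0 2"

```text
time: 25.95
position: [0.4617, 0.3314, 0.2676]
tool_rot: [0.778, 1.427, -0.783]
ft_force: [0.3, -0.9, -0.7]
grip_width: 0.333
```

```bash
python3 - <<'E'
from h import *
plan((.4685,.3408,.222),down(-57.5))
E
```

```text
t 25.95 pos [0.4617 0.3314 0.2676] rot err(tool deg) [0.1208 0.0326 0.1593] d now-axes cm [ 4.5528  1.0902 -0.4284] d target-axes cm [ 4.5561  1.0767 -0.4281] F [ 0.322  -0.8759 -0.6908] w 0.3334022032144702
```

Emit:
jog_arm --pt "0 0 0 2 1.1 -0.45 2" --pt "0 0 0 2.2 0 0 2" --pt "0 0 0 0 0 0 2" --pt "0 0 0 0 0 0 2"

```text
time: 26.45
position: [0.4701, 0.3403, 0.2276]
tool_rot: [0.783, 1.423, -0.783]
ft_force: [0.4, 0.3, -0.2]
grip_width: 0.336
```

```bash
python3 - <<'E'
from h import *
plan((.4685,.3408,.125),down(-57.5))
s,im,d=snap('wrist','w12');s,im2,d=snap('side','d12');s,im3,d=snap('scene','s12');
f=lambda i:cv2.resize(i[:,:,::-1],(400,300),interpolation=cv2.INTER_CUBIC)
cv2.imwrite('pics/12b.png',np.vstack([np.hstack([f(im[180:270,260:380]),f(im2[310:430,290:450])]),np.hstack([f(im3[100:220,340:500]),f(im3)])]))
E
```

```text
t 26.45 pos [0.4701 0.3403 0.2276] rot err(tool deg) [-0.109   0.0758 -0.0457] d now-axes cm [10.2618 -0.1211 -0.1413] d target-axes cm [10.2621 -0.1127 -0.128 ] F [ 0.3942  0.3426 -0.2091] w 0.33599945445191415
```

View pics/12b.png

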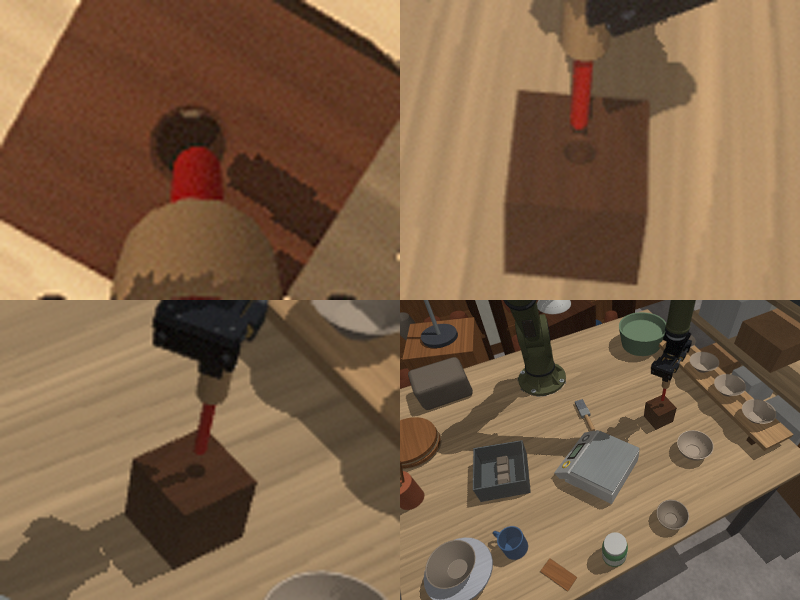

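Emit:
jog_arm --pt "0 0 0 1 -0.1 -0.15 2" --pt "0 0 0 1.2 0 0 2" --pt "0 0 0 0 0 0 2" --pt "0 0 0 0 0 0 2"

```text
time: 27.1
position: [0.4672, 0.3428, 0.2046]
tool_rot: [0.781, 1.426, -0.781]
ft_force: [0.8, 0.7, 0.8]
grip_width: 0.335
```

```bash
python3 - <<'E'
from h import *
plan((.4685,.3408,.125),down(-57.5))
s,im,d=snap('wrist','w13');s,im2,d=snap('side','d13');s,im3,d=snap('scene','s13');
f=lambda i:cv2.resize(i[:,:,::-1],(400,300),interpolation=cv2.INTER_CUBIC)
cv2.imwrite('pics/13b.png',np.vstack([np.hstack([f(im[180:270,260:380]),f(im2[340:400,330:410])]),np.hstack([f(im3[140:200,380:460]),f(im3)])]))
E
```

```text
t 27.1 pos [0.4672 0.3428 0.2046] rot err(tool deg) [ 0.0835 -0.0085  0.0205] d now-axes cm [7.9641 0.002  0.237 ] d target-axes cm [ 7.9641 -0.0005  0.2358] F [0.8335 0.7075 0.753 ] w 0.33462659873922257
```

View pics/13b.png

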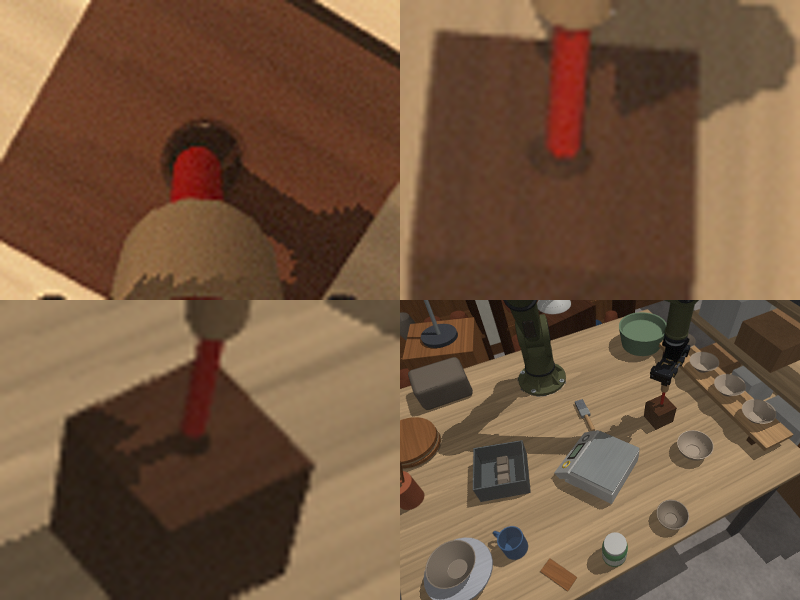

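The tip is over the hole mouth: in the wrist crop the tip is at x = 197 and the hole at x = 202. A small correction, then in.

Emit:
jog_arm --pt "0 0 0 0 0 0.15 2" --pt "0 0 0 0.7 0 0 2" --pt "0 0 0 0.7 0 0 2" --pt "0 0 0 0.6 0 0 2" --pt "0 0 0 0 0 0 2"

```text
time: 27.88
position: [0.4678, 0.3411, 0.184]
tool_rot: [0.78, 1.426, -0.782]
ft_force: [-0.4, -0.4, 0.9]
grip_width: 0.339
```

```bash
python3 - <<'E'
from h import *
plan((.4685,.3408,.125),down(-57.5))
E
```

```text
t 27.875 pos [0.4678 0.3411 0.184 ] rot err(tool deg) [0.0755 0.0026 0.0719] d now-axes cm [5.9035 0.0456 0.0615] d target-axes cm [5.9036 0.0383 0.0618] F [-0.359  -0.3687  0.8838] w 0.3387920631593007
```

No contact and the stylus is in the hole (tip 15 mm below the mouth). Continuing down.

Emit:
jog_arm --pt "0 0 0 1.5 0.05 0.05 2" --pt "0 0 0 1.5 0 0 2" --pt "0 0 0 1.5 0 0 2" --pt "0 0 0 0.9 0 0 2" --pt "0 0 0 0 0 0 2"

```text
time: 28.5
position: [0.4684, 0.341, 0.1299]
tool_rot: [0.78, 1.427, -0.782]
ft_force: [0.1, 0.7, -0.2]
grip_width: 0.335
```

```bash
python3 - <<'E'
from h import *
plan((.4685,.3408,.125),down(-57.5))
E
```

```text
t 28.5 pos [0.4684 0.341  0.1299] rot err(tool deg) [ 0.0845 -0.0064  0.089 ] d now-axes cm [0.4864 0.001  0.0216] d target-axes cm [0.4864 0.0003 0.0216] F [ 0.0664  0.7008 -0.1937] w 0.3351863940181982
```

Emit:
jog_arm --pt "0 0 0 0.4 0 0 2" --pt "0 0 0 0 0 0 2" --pt "0 0 0 0 0 0 6" --pt "0 0 0 0 0 0 6" --pt "0 0 0 0 0 0 6" --pt "0 0 0 0 0 0 6" --pt "0 0 0 -3 0 0 6" --pt "0 0 0 -5 0 0 6" --pt "0 0 0 -5 0 0 6" --pt "0 0 0 0 -5 0 6"

```text
time: 29.75
position: [0.4287, 0.3189, 0.2613]
tool_rot: [0.787, 1.429, -0.771]
ft_force: [-2.0, -1.0, 1.5]
grip_width: 0.685
```

Emit:
jog_arm --pt "0 0 0 0 -4 0 6" --pt "0 0 0 0 0 0 6" --pt "0 0 0 0 0 0 6"

```text
time: 30.12
position: [0.3959, 0.2934, 0.258]
tool_rot: [0.782, 1.424, -0.781]
ft_force: [-0.7, -0.4, 0.2]
grip_width: 0.69
```

```bash
python3 - <<'E'
from h import *
print(get_state()['position'],get_state()['grip_width'],get_state()['ft_force'])
s,im,d=snap('wrist','w14');s,im2,d=snap('side','d14');s,im3,d=snap('scene','s14');
print('handle');tops(['w14'],.11,.17,(.38,.56,.26,.42),1);print('block');tops(['w14'],.078,.095,(.38,.56,.26,.42),1)
f=lambda i:cv2.resize(i[:,:,::-1],(400,300),interpolation=cv2.INTER_CUBIC)
cv2.imwrite('pics/14b.png',np.vstack([np.hstack([f(im),f(im2[320:440,290:450])]),np.hstack([f(im3[185:320,100:280]),f(im3)])]))
E
```

```text
[0.3959 0.2934 0.258 ] 0.6897270032623132 [-0.6591 -0.4383  0.1808]
handle
1323 [0.4691 0.3406] [0.0292 0.0297] 23.77548599243164 mean [0.4692 0.3407 0.1541]
block
8611 [0.4691 0.3405] [0.0903 0.0901] 2.0926551818847656 mean [0.4702 0.3413 0.0847]
```

View pics/14b.png

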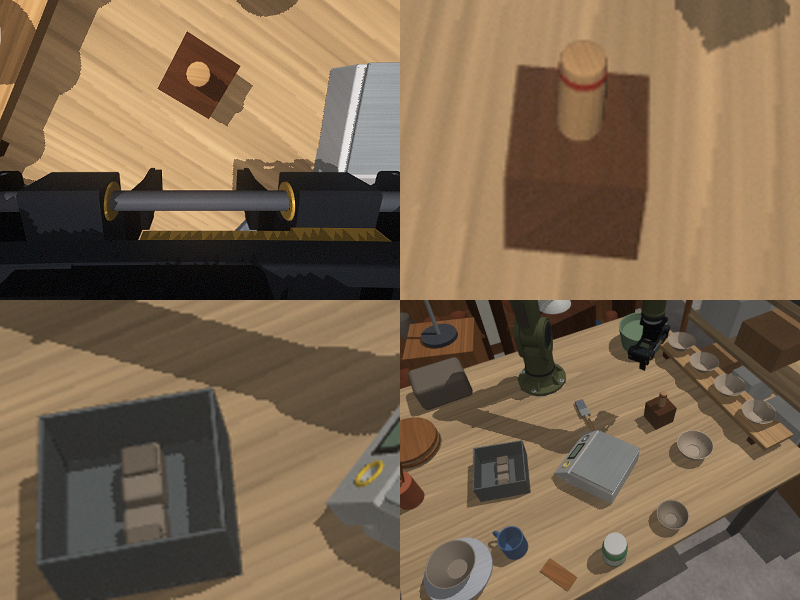

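The stylus is back down in its block: the handle top is at z = 0.1541 and it is centred, the same as at the start. Both offcuts lie in the bin, the bowl and mug look unmoved, and the gripper is clear. Handing in.

```bash
python3 - <<'E'
from bench import close_job
print(close_job())
E
```

```text
the job is handed in; nothing more can be done
None
```

I moved both offcuts from the pan into the bin and pressed the zero button with the stylus tip. The stylus is back in its block, and I handed the job in at about 30 s of the 72 s allowed. The hand-in gave no verdict.

What the last checks showed:
- **Offcuts:** the last pictures show both lying end to end in the bin, with the gripper well clear.
- **Zero button:** the stylus held it in for about 1.4 s. The push reached 11 N against the roughly 5 N spring, with the tip about 26 mm below the panel face, so I take it as fully in. The joint itself can't be read directly.
- **Stylus:** the handle top stands at z = 0.154 m, the same as before I took it out. It is centred over the block to within 1 mm.
- **Bystanders:** the bowl and mug look unmoved in the pictures; I did not measure them. I never went near the grey-ring button.

- **Not checked:** I did not look closely at the zero button coming back out. I rely on its spring and on the arm being well away.
- **Disagreements:** the scene and side cameras disagreed by 4–5 mm on the offcut positions, so I used the wrist camera there. For the button I worked from both views and corrected by a few millimetres.

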